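# Shut the curing box and hold its bayonet run key

## Task

Run the resin curing box: first push its drop-front door up until it is fully shut, then stand the yellow run key in the socket on top of the box with its two brass lugs in the notches, push it down against the spring and turn it a quarter turn clockwise (seen from above) as far as it goes. The key springs back when let go, so finish with the gripper still holding it in the turned position: do not release it. Leave the cup, the jar and the heat gun where they stand.

Things in the scene. Friction and masses are not known exactly. Their poses are not given: they have to be found in the camera images.
- door (a joint): drop-front door of the curing box, amber panel in a dark frame, 270 mm wide, hinged along its lower edge. Rad: 0 = upright, fully shut; grows as it swings down towards the robot (starts about half open). Stiff hinge: it stays where it is left and takes about 4 N at the top lip to push shut.
- door_hinge (a point): middle of the door's hinge axis, 22 mm above the work surface, 6 mm in front of the box's front face. The axis is the box's y. The point swings with the door: its z runs up the panel, its x through the panel towards the inside.
- door_edge (a point): middle of the outer upper edge of the door's top lip, the place to push: 125 mm up and 13 mm outward (-x of the door) from the hinge point. The lip is 18 mm thick, 12 mm high. With the door shut it is 147 mm above the work surface, 13 mm below the box's top.
- curing_box: grey curing box, fixed, 260 deep (x) x 300 wide (y) x 160 mm high; origin at the centre of its underside, x points to its back, the door is on its -x face. On its top, 90 mm behind the front face, stands the round socket; white marks beside it show where its notches are, green marks a quarter turn on.
- socket (a point): centre of the socket's mouth, 190 mm above the work surface; axes as the box (z up). Round housing 68 mm across, 30 mm high; its 8 mm thick aluminium flange has a hole of 37 mm diameter with two notches, along +x and -x, at least 12 mm wide and reaching past 25 mm from the axis. Below the flange the key can turn.
- plunger (a joint): sprung floor of the socket, m: 0 = up, 14 mm below the mouth; 0.009 = fully down, 23 mm below the mouth. The spring pushes up with 3 N at 0 and 9 N fully down. The key's lugs clear the flange, and the key can turn, from 0.003 on.
- rotor (a joint): return-sprung rotor on the plunger which the key's lugs carry round, rad: 0 = rest, grows as the key is turned clockwise seen from above, 1.4 = stop. The key turns freely for the first 0.1 to 0.2 rad, then takes the rotor along; a spring turns rotor and key back (0.05 to 0.22 N m) when the key is let go.
- key: run key, 75 mm tall, 110-180 g, upright. Origin at the centre of its foot, z up. Black shank 32 mm across (foot tapers to 27 over 4 mm); two brass lugs along +x and -x to 25 mm from the axis, 8 wide, 2 to 9 mm above the foot. Yellow collar 48 across at 31 to 39 mm; above it to 75 mm a flat yellow handle 46 long in x, 16 thick in y: pinch it across y. A half turn leaves it the same.
- cup: bystander: clear mixing cup, 76 mm across, 75 mm high; origin at the centre of its underside.
- jar: bystander: pigment jar with white cap, 48 mm across, 70 mm high; origin at the centre of its underside.
- heat_gun: bystander: yellow heat gun standing on its tail with its nozzle up, 205 mm high, 68 mm across, handle to its own +y, about 120 mm long; origin at the centre of its underside.
Mind the look-alikes: they are no part of the job. Leave any red or turquoise look-alike of the key alone.

How it is judged:
By the outcome, as a careful person would: the job done as asked, in the order asked, and still so for the second after the job is handed in, while the arm keeps its last pose, push and grip.
It also fails if it takes over 64 s, if anything falls off the work surface, if the arm or the gripper's body presses on something with over 40 N, if the wrist force passes 120 N, or if a joint passes its speed limit or range.

## Robot

A 7-joint arm with a two-finger parallel gripper is mounted at the origin on the work surface. World frame = base frame: x ahead of the robot, y to its left, z up, the work surface at z = 0. Lengths are in m, angles in rad, forces in N, time in s.
With the tool pointing down it reaches from about 0.4 to 0.85 m from the base axis. Payload 10.4 kg.
Tool frame: the origin (TCP) lies on the centre line of the jaws, within the pads' length; the fingertips stand 8 mm ahead of it and the grasp point (between the pads) lies 11 mm behind it; z points along the fingers, y is the line along which they close (so a half turn about z gives the same grasp; the last joint's range is limited). The gripper opens to 87 mm and grips with 3 to 60 N. Pads are 19 mm wide; open, the fingers measure 117 mm over their backs; the gripper's body (75 mm by 190 mm) begins 51 mm behind the grasp point.
Start: joints at [1.119, 0.332, -0.065, 1.46, 0.022, 1.35, -0.088], TCP at [0.26, -0.568, 0.231] pointing down, gripper open.
Joint ranges: [-2.6, 2.6], [-0.5, 2.12], [-1.47, 1.34], [0.16, 2.42], [-1.27, 4.41], [0.06, 2.06], [-2.6, 2.6]. Speed limits (rad/s): [2.22, 2.22, 2.79, 2.79, 3.14, 3.14, 3.14].

## Interface

Orientations are given as a unit quaternion [x, y, z, w].
In Python, from workcell import get_state, camera, hand_in, boxes_of gives the robot as it stands.
- The arm moves only by the tool step_arm, never from a script. Its arguments are lists of equal length, an entry for each row: "jaw": the opening, from 0 (shut) to 1 (fully open); "translation": the shift along the tool's x, y, z in cm, a list of three; "rot": the turn, a rotation vector about the tool's x, y, z in degrees, a list of three. In form: {"jaw": [jaw, ...], "translation": [[tx, ty, tz], ...], "rot": [[rx, ry, rz], ...]}. A call has 1 to 12 rows; each row shifts and turns the commanded pose from where the row before left it, along the tool's axes as they then stand; what a row does not reach is not made up. A row lasts 1/8 s, in which the tool goes at most 62.5 mm and 10.7 degrees, less where a joint would pass 70% of its speed; a pose out of reach is approached as far as the arm can. A call is refused whole if a number of a shift passes 6.25 or a number of a turn 10.7, either way. A call with a gripper value outside its range is refused whole. The fingers move at their own pace and stop on an object; "squeeze" is the grip in N (left out, the last holds). Time passes only in rows, so rows that do not move let the fingers close. It gives the time, the measured TCP pose, the force, the opening and the grip force at its end, in the units of the state.
- get_state(): the state, without advancing time (a new reading comes with each control period).
- camera(name): name is "scene" or "side" or "wrist"; returns a dict with "pixels" (400x640x3 uint8, red, green, blue), "fx", "fy", "cx", "cy" (pixels), "dist_coeffs" ([k1, k2, p1, p2, k3] as OpenCV has them; the pictures are not rectified), "R" (3x3) and "t" (3): a world point X has camera coordinates R X + t. Camera axes: x right, y down, z forward; pixel columns grow to the right and rows downward; lengths in m; the calibration is good to about 2 mm. A picture is of the moment at which its call begins. There is no depth.
- hand_in(): hands the job in; it is judged then, once.
Trained networks look in a picture, given as the dict that the camera call returned (one of the last four; its "shot" number tells which), for a name from the list of things; names that differ only in an ending like _2 or _b are one class to them, and where a whole thing is asked for, a point or a joint stands for the part that bears it (a point fixed in the world has none). Each returns a list of dicts, best first, with "p" (0 to 1); they miss things now and then, are a little off and sometimes report something else, mostly with a low value. They report only what shows in the picture. A call takes as long as a camera call. They do not tell look-alikes from the thing itself.
- boxes_of(picture, query): "bbox" ([left, top, right, bottom] in pixels, round what is visible of it).
The state is a dict: "time_s": time; "qpos": joint angles; "joint_velocities": joint speeds; "joint_torque": joint torques, N m; "tool_pos": TCP position; "tool_rot": TCP orientation; "ft_force": force on the tool from outside, world axes, zero at the start; "moment": the same for the moment, N m; "opening": finger opening in m; "gripper_force": force on a finger pad.
Only numpy, scipy, OpenCV 4.12 (cv2) and the standard library are available. Lean on these libraries where they do the work, as an engineer would, in place of code of your own. Each camera call takes 0.05 s, during which the arm holds its last target. There are 200 camera calls.

## Working session

There is one attempt and no reset: what is moved stays moved. The work goes in short steps, Python scripts to look and compute and a tool call to move; the robot and the scene stay as the last step left them, time stands still between calls to the robot, and variables do not carry over. Pictures are saved under pics/ and viewed, at most 10 in all, crops included, and the job is handed in when it is done.

Besides the shell and the picture viewer there is one more tool, called after "Request:" by a JSON object that holds its "op" and its "data". step_arm: Moves the arm, as the interface text tells. Its arguments: {"type":"object","properties":{"jaw":{"type":"array"},"translation":{"type":"array"},"rot":{"type":"array"},"squeeze":{"type":"number"}},"required":["jaw","translation","rot"]}

```bash
mkdir -p pics; python3 - <<'E'
from workcell import *
import cv2,numpy as np
s=get_state();print(s['tool_pos'],s['tool_rot'],s['time_s'])
a=[]
for n in ['scene','side']:
    c=camera(n);a.append(c['pixels'])
    print(n,c['fx'],c['R'],c['t'],c['dist_coeffs'])
    for q in ['key','curing_box','door','cup','jar','heat_gun']:
        print(q,[(np.round(b['bbox']).astype(int).tolist(),round(b['p'],2)) for b in boxes_of(c,q)][:4])
    cv2.imwrite(f'pics/{n}.png',c['pixels'][:,:,::-1])
E
```

```text
[ 0.25974988 -0.56803384  0.22975284] [ 9.77094012e-01  2.12806867e-01 -1.73918997e-04 -7.05757847e-04] 0.0
scene 480.8567497082542 [[-0.73263766 -0.68055088  0.00962118]
 [-0.57512144  0.61145586 -0.54346763]
 [ 0.36397445 -0.4036982  -0.83937499]] [0.39433552 0.36701224 1.57739998] [-0.14344151  0.          0.          0.          0.        ]
key [([364, 150, 379, 166], 0.75), ([390, 156, 407, 170], 0.74), ([418, 164, 428, 183], 0.62), ([397, 133, 408, 149], 0.51)]
curing_box [([221, 148, 344, 262], 0.92)]
door [([278, 205, 342, 260], 0.71)]
cup [([334, 125, 357, 152], 0.94)]
jar [([375, 114, 384, 134], 0.59)]
heat_gun [([194, 263, 243, 303], 0.89)]
side 434.1424362819771 [[ 0.94854869 -0.31643854  0.01104702]
 [-0.22061941 -0.68554437 -0.69379823]
 [ 0.22711772  0.65566422 -0.7200847 ]] [-0.50685317  0.20983395  1.3166329 ] [-0.0380319  0.         0.         0.         0.       ]
key [([361, 328, 381, 349], 0.71), ([337, 149, 340, 155], 0.71), ([301, 320, 322, 348], 0.6), ([357, 284, 376, 302], 0.57)]
curing_box [([281, 125, 402, 230], 0.62)]
door [([283, 150, 320, 222], 0.65), ([399, 257, 426, 290], 0.39)]
cup [([402, 257, 424, 289], 0.72)]
jar [([413, 318, 433, 344], 0.72)]
heat_gun [([288, 102, 306, 152], 0.78)]
```

View pics/scene.png

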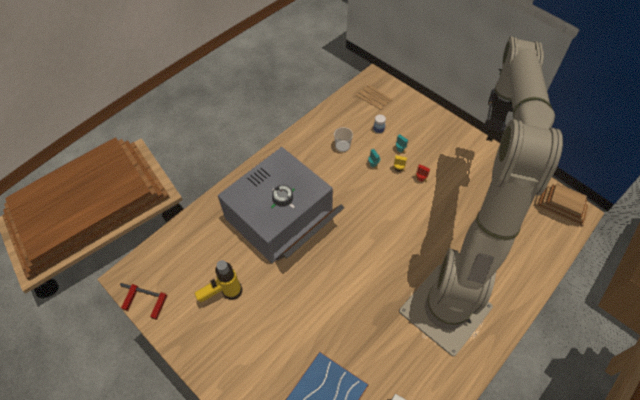

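View pics/side.png

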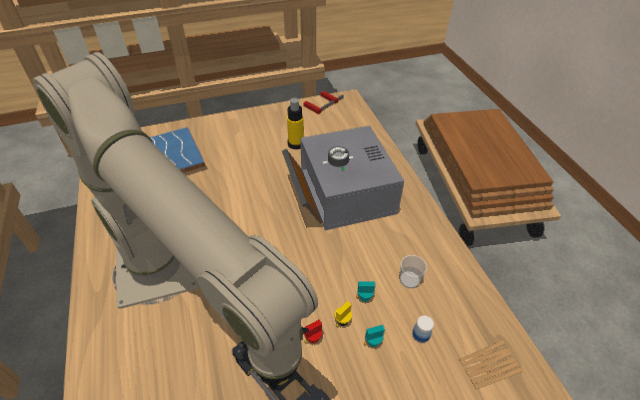

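The four key-shaped things in the scene picture are teal at (374,158) and (401,143), red at (423,173), and yellow at (400,162), which is (344,313) in the side picture. Only the yellow one fits "yellow run key". The box top's socket is at about scene (283,195) and side (339,156). I'll confirm with enlarged crops.

```bash
python3 - <<'E'
import cv2,numpy as np
a=cv2.imread('pics/scene.png');b=cv2.imread('pics/side.png')
r=lambda i,x,y,w,h:cv2.resize(i[y:y+h,x:x+w],(400,300),interpolation=cv2.INTER_CUBIC)
o=np.vstack([np.hstack([r(a,215,145,133,100),r(b,275,125,133,100)]),np.hstack([r(a,355,130,80,60),r(b,300,270,80,60)])])
cv2.imwrite('pics/crop1.png',o)
E
```

```text
(no output)
```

View pics/crop1.png

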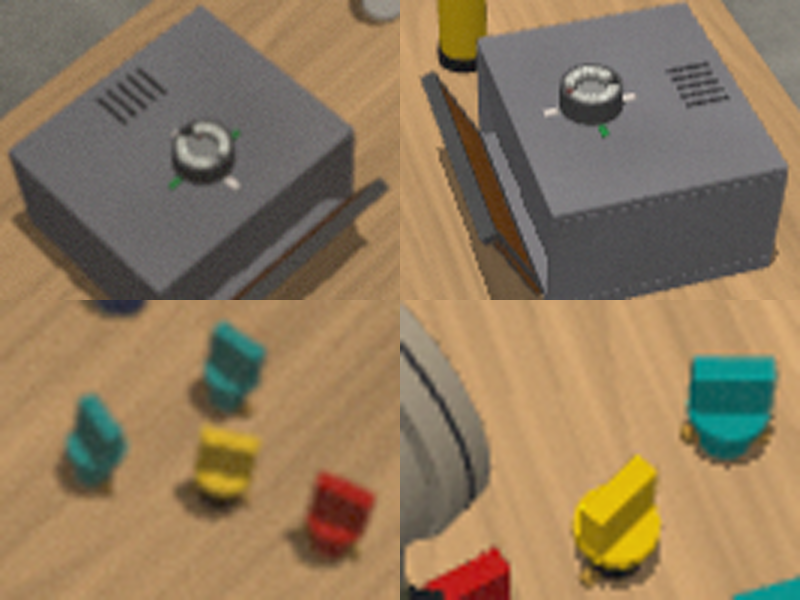

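Yellow is confirmed as the key. Next I'll fit the box, socket, door and key positions.

```bash
cat > h.py <<'E'
import numpy as np,cv2
from scipy.optimize import least_squares
from scipy.spatial.transform import Rotation as Ro
from workcell import *
def cm(c): return dict(K=np.array([[c['fx'],0,c['cx']],[0,c['fy'],c['cy']],[0,0,1.]]),d=np.array(c['dist_coeffs'],float),R=np.array(c['R']),t=np.array(c['t']))
def proj(m,X): return cv2.projectPoints(np.atleast_2d(np.array(X,float)),cv2.Rodrigues(m['R'])[0],m['t'],m['K'],m['d'])[0][:,0]
def onz(m,p,z):
    u=cv2.undistortPoints(np.array([[p]],float),m['K'],m['d'])[0,0]; r=m['R'].T@np.array([*u,1]); o=-m['R'].T@m['t']
    return o+r*(z-o[2])/r[2]
def tri(ms,ps): return least_squares(lambda X:np.concatenate([proj(m,X)[0]-p for m,p in zip(ms,ps)]),[.5,0,.1]).x
E
python3 - <<'E'
from h import *
A=cm(camera('scene'));B=cm(camera('side'))
pa=np.array([[332,188.2],[267.2,242.4],[219,195.9],[281.7,147.7],[282.5,194.2]])
pb=np.array([[325.9,197.1],[301.6,138.3],[370.7,126.7],[403,181.5],[338.8,153.3]])
L=np.array([[-.13,-.15,.16],[-.13,.15,.16],[.13,.15,.16],[.13,-.15,.16],[-.04,0,.19]])
f=lambda v:np.c_[L[:,0]*np.cos(v[2])-L[:,1]*np.sin(v[2])+v[0],L[:,0]*np.sin(v[2])+L[:,1]*np.cos(v[2])+v[1],L[:,2]]
r=least_squares(lambda v:np.r_[(proj(A,f(v))-pa).ravel(),(proj(B,f(v))-pb).ravel()],[.6,0,0])
v=r.x;print('box',v,np.degrees(v[2]));print(r.fun.reshape(-1,2).round(1).tolist());print('sock',f(v)[4], 'tri',tri([A,B],[pa[4],pb[4]]))
for p,q in zip(pa,pb):print(tri([A,B],[p,q]))
c=np.array([np.cos(v[2]),np.sin(v[2])]);y=np.array([-c[1],c[0]])
hinge=np.r_[v[:2]-.136*c,.022];print('hinge',hinge)
for P,m,name in [((303.3,204.8),B,'near'),((285.6,149.9),B,'far'),((343,205.8),A,'nearA')]:
    for s in [-.135,.135]:
        g=lambda a:np.r_[hinge[:2]+s*y+c*(-np.sin(a)*.137-.013*np.cos(a)),.022+.137*np.cos(a)-.013*np.sin(a)]
        g=lambda a:np.r_[hinge[:2]+s*y+c*(-np.sin(a)*.125-.013*np.cos(a)),.022+.125*np.cos(a)-.013*np.sin(a)]
        b=min(np.arange(0,1.6,.02),key=lambda a:np.linalg.norm(proj(m,g(a))[0]-P));print(name,s,b,proj(m,g(b))[0]-P,g(b))
print('key',tri([A,B],[(400.6,158),(343,308)]),onz(A,(400.6,158),.075),onz(B,(343,308),.075))
for ps in [((395.6,155.8),(406.6,157.6))]:print('handleA',[onz(A,p,.075)[:2] for p in ps])
print('handleB',[onz(B,p,.075)[:2] for p in [(336.5,311.5),(348.5,302)]])
C=cm(camera('wrist'));s=get_state();Rt=Ro.from_quat(s['tool_rot']).as_matrix();print(Rt.round(3))
print('cam in tool',Rt.T@(-C['R'].T@C['t']-s['tool_pos']),(C['R']@Rt).round(3),C['K'][0,0])
E
```

```text
box [ 0.66719284  0.12340919 -0.03446974] -1.9749708589367794
[[1.5, -0.6], [0.4, -0.0], [-1.6, -1.8], [0.8, -2.0], [0.2, -1.3], [-1.2, -0.4], [-1.7, -1.3], [-0.7, -1.8], [1.0, -1.1], [-0.6, -0.6]]
sock [0.6272166  0.12478771 0.19      ] tri [0.6287853  0.12651468 0.18461703]
[ 0.53681183 -0.019604    0.15420188]
[0.54722142 0.27674639 0.15325712]
[0.80198181 0.26655673 0.1511452 ]
[ 0.79208784 -0.02672919  0.15155136]
[0.6287853  0.12651468 0.18461703]
hinge [0.53127363 0.12809615 0.022     ]
near -0.135 0.38 [-0.39437863 -1.27962612] [ 0.46821815 -0.00480973  0.13326111]
near 0.135 1.58 [-36.11785767 -26.0860807 ] [0.41112524 0.26731951 0.00785011]
far -0.135 0.22 [23.12200831 50.63716849] [ 0.4866795  -0.00544634  0.1411502 ]
far 0.135 0.34 [-1.21382196 -1.77816824] [0.48201647 0.26487494 0.135509  ]
nearA -0.135 0.38 [ 0.75011372 -0.13501023] [ 0.46821815 -0.00480973  0.13326111]
nearA 0.135 0.34 [-58.74742377  49.02465435] [0.48201647 0.26487494 0.135509  ]
key [ 0.47622025 -0.34481676  0.07130786] [ 0.47589979 -0.34230462  0.075     ] [ 0.47483018 -0.34685438  0.075     ]
handleA [array([ 0.49644466, -0.3374283 ]), array([ 0.46034134, -0.35978732])]
handleB [array([ 0.45504582, -0.35120147]), array([ 0.49501051, -0.33459111])]
[[ 0.909  0.416  0.   ]
 [ 0.416 -0.909 -0.   ]
 [ 0.     0.    -1.   ]]
cam in tool [ 0.0771649  -0.00086511 -0.15414419] [[ 0.001  1.    -0.   ]
 [-0.96   0.    -0.279]
 [-0.279  0.001  0.96 ]] 353.6735820791396
```

Request:
{"op": "step_arm", "data": {"jaw": [1,1,1,1,1,1,1,1,1], "translation": [[4.1,-1.6,0],[4.1,-1.6,0],[4.1,-1.6,0],[4.1,-1.6,0],[4.1,-1.6,0],[4.1,-1.6,0],[4.1,-1.6,0],[0,0,0],[0,0,0]], "rot": [[0,0,0],[0,0,0],[0,0,0],[0,0,0],[0,0,0],[0,0,0],[0,0,0],[0,0,0],[0,0,0]]}}

```text
time_s: 1.98
tool_pos: [0.4739, -0.3479, 0.2305]
tool_rot: [0.977, 0.213, -0.0, 0.0]
ft_force: [-0.0, -0.9, 0.4]
opening: 0.0871
gripper_force: 0.0
```

```bash
python3 - <<'E'
from h import *
s=get_state();print(s['qpos'],s['tool_pos'],s['tool_rot'],s['time_s'])
c=camera('wrist');C=cm(c)
print([(np.round(b['bbox'],1).tolist(),round(b['p'],2)) for b in boxes_of(c,'key')])
x0,y0=[int(v) for v in proj(C,[.4755,-.345,.04])[0]];print(x0,y0)
h=cv2.cvtColor(c['pixels'],cv2.COLOR_RGB2HSV)
cv2.imwrite('pics/w1.png',c['pixels'][:,:,::-1])
# yellow handle: bright yellow top face
m=((h[...,0]>22)&(h[...,0]<34)&(h[...,1]>180)&(h[...,2]>90)).astype(np.uint8)
n,l,st,ce=cv2.connectedComponentsWithStats(m)
print([(st[i].tolist(),ce[i].round(1).tolist()) for i in range(1,n) if st[i,4]>60])
E
```

```text
[ 0.75738097  0.2624343  -0.24303173  1.55429175  0.06491168  1.33275383
 -0.6354152 ] [ 0.47385209 -0.34789647  0.23052989] [ 9.77152338e-01  2.12539917e-01 -2.13494173e-04  2.15928089e-04] 1.975
[([280.7, 31.3, 332.5, 90.6], 0.83), ([278.9, 223.3, 319.8, 276.8], 0.81), ([291.7, 142.3, 339.3, 199.2], 0.76), ([391.6, 131.0, 444.1, 184.5], 0.7)]
315 172
[([292, 145, 48, 58, 1890], [315.4, 171.5])]
```

View pics/w1.png

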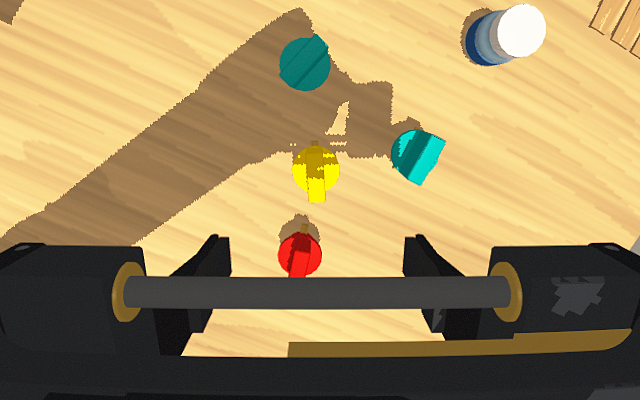

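The wrist picture shows the yellow key at (316,172) with its handle near vertical in the image, so it lies along tool x. The red one is just below it at (300,255), and the teal ones are at (305,64) and (418,157). I'll fit the yellow silhouette to get the position and yaw.

```bash
cat >> h.py <<'E'
from scipy.optimize import minimize
def keymask(C,v,z0=0):
    x,y,a=v; t=np.linspace(0,2*np.pi,60); M=np.zeros((1600,2560),np.uint8)
    cyl=np.array([[x+.024*np.cos(u),y+.024*np.sin(u),z0+z] for u in t for z in (.031,.039)])
    hb=np.array([[x+np.cos(a)*i*.023-np.sin(a)*j*.008,y+np.sin(a)*i*.023+np.cos(a)*j*.008,z0+z] for i in(-1,1) for j in(-1,1) for z in(.039,.075)])
    for P in (cyl,hb): cv2.fillConvexPoly(M,cv2.convexHull(((proj(C,P)+.5)*4).round().astype(np.int32)),255)
    return cv2.resize(M,(640,400),interpolation=cv2.INTER_AREA)/255.
def ymask(px):
    h=cv2.cvtColor(px,cv2.COLOR_RGB2HSV)
    return ((h[...,0]>22)&(h[...,0]<34)&(h[...,1]>170)&(h[...,2]>80)).astype(float)
def fitkey(C,px,v,z0=0):
    m=ymask(px); p=proj(C,[v[0],v[1],z0+.05])[0].astype(int); k=np.zeros_like(m); k[max(0,p[1]-70):p[1]+70,max(0,p[0]-70):p[0]+70]=1; m=m*k
    f=lambda w:np.abs(keymask(C,[w[0]*.01,w[1]*.01,w[2]],z0)-m).sum()
    s=np.array([v[0]*100,v[1]*100,v[2]])
    r=min((minimize(f,s+[0,0,d],method='Nelder-Mead',options=dict(initial_simplex=[s+[0,0,d],s+[.6,0,d],s+[0,.6,d],s+[0,0,d+.2]])) for d in (-.15,0,.15)),key=lambda r:r.fun)
    return r.x*[.01,.01,1],r.fun,m.sum()
E
python3 - <<'E'
from h import *
c=camera('wrist');C=cm(c)
v,f,n=fitkey(C,c['pixels'],[.4755,-.345,.45]);print('key',v,np.degrees(v[2]),f,n)
for nme in ('scene','side'):
    c=camera(nme);D=cm(c);r=fitkey(D,c['pixels'],[.4755,-.345,.45]);print(nme,r[0],np.degrees(r[0][2]),r[1:])
E
```

```text
key [ 0.4782295  -0.34364897  0.48601566] 27.846646263338712 133.12549019607843 1891.0
scene [ 0.47704242 -0.34213281  0.47146413] 27.012904592291626 (np.float64(105.51372549019607), np.float64(53.0))
side [ 0.47584868 -0.34495632  0.5017543 ] 28.74840370905084 (np.float64(31.63137254901961), np.float64(275.0))
```

Request:
{"op": "step_arm", "data": {"jaw": [0,0,0,0,0,0,0,0,0,0,0], "translation": [[1.6,-4.5,0],[1.6,-4.5,0],[1.6,-4.5,0],[1.6,-4.5,0],[1.6,-4.5,0],[1.6,-4.5,0],[1.6,-4.5,0],[1.6,-4.5,0],[1.6,-4.5,0],[1.6,-4.5,0],[0,0,0]], "rot": [[0,0,0],[0,0,0],[0,0,0],[0,0,0],[0,0,0],[0,0,0],[0,0,0],[0,0,8.9],[0,0,8.9],[0,0,8.9],[0,0,0]]}}

```text
time_s: 3.6
tool_pos: [0.4547, 0.1302, 0.2308]
tool_rot: [1.0, -0.017, 0.0, -0.001]
ft_force: [-0.6, -0.6, 0.8]
opening: 0.0003
gripper_force: 0.0
```

Request:
{"op": "step_arm", "data": {"jaw": [0,0,0,0,0,0], "translation": [[-2.5,0,0],[0,0,3.4],[0,0,3.4],[0,0,3.4],[0,0,0],[0,0,0]], "rot": [[0,0,0],[0,0,0],[0,0,0],[0,0,0],[0,0,0],[0,0,0]]}}

```text
time_s: 4.35
tool_pos: [0.4305, 0.1276, 0.1298]
tool_rot: [1.0, -0.018, 0.001, -0.0]
ft_force: [0.1, 0.2, -0.5]
opening: 0.0003
gripper_force: 0.0
```

Request:
{"op": "step_arm", "data": {"jaw": [0,0,0,0,0,0,0,0,0], "translation": [[0.7,0,0],[0.7,0,0],[0.7,0,0],[0.7,0,0],[0.7,0,0],[0.7,0,0],[0.7,0,0],[0.7,0,0],[0.5,0,0]], "rot": [[0,0,0],[0,0,0],[0,0,0],[0,0,0],[0,0,0],[0,0,0],[0,0,0],[0,0,0],[0,0,0]]}}

```text
time_s: 5.48
tool_pos: [0.4913, 0.1257, 0.1285]
tool_rot: [1.0, -0.018, 0.0, -0.0]
ft_force: [-3.5, 0.5, 3.1]
opening: 0.0001
gripper_force: 1.6
```

Request:
{"op": "step_arm", "data": {"jaw": [0,0,0,0,0], "translation": [[0.3,0,0],[0.3,0,0],[0.3,0,0],[0.3,0,0],[0,0,0]], "rot": [[0,0,0],[0,0,0],[0,0,0],[0,0,0],[0,0,0]]}}

```text
time_s: 6.1
tool_pos: [0.5032, 0.1253, 0.1285]
tool_rot: [1.0, -0.018, 0.0, -0.0]
ft_force: [-0.8, -0.0, 0.4]
opening: 0.0006
gripper_force: 0.0
```

Request:
{"op": "step_arm", "data": {"jaw": [0,0,0,0], "translation": [[0.2,0,0],[0.2,0,0],[0.2,0,0],[0,0,0]], "rot": [[0,0,0],[0,0,0],[0,0,0],[0,0,0]]}}

```text
time_s: 6.6
tool_pos: [0.5089, 0.1251, 0.1285]
tool_rot: [1.0, -0.018, 0.0, 0.0]
ft_force: [-2.8, 0.3, 0.6]
opening: 0.0006
gripper_force: 1.1
```

Request:
{"op": "step_arm", "data": {"jaw": [0,0,0], "translation": [[0.2,0,0],[0.2,0,0],[0,0,0]], "rot": [[0,0,0],[0,0,0],[0,0,0]]}}

```text
time_s: 6.98
tool_pos: [0.5091, 0.1251, 0.1282]
tool_rot: [1.0, -0.017, -0.004, 0.001]
ft_force: [-24.4, -2.2, 17.5]
opening: 0.0003
gripper_force: 11.8
```

Request:
{"op": "step_arm", "data": {"jaw": [0,0,0], "translation": [[0.15,0,0],[0.15,0,0],[0,0,0]], "rot": [[0,0,0],[0,0,0],[0,0,0]]}}

```text
time_s: 7.35
tool_pos: [0.5093, 0.1251, 0.1281]
tool_rot: [1.0, -0.017, -0.007, 0.002]
ft_force: [-39.9, -4.8, 31.2]
opening: 0.0006
gripper_force: 20.0
```

Request:
{"op": "step_arm", "data": {"jaw": [0,0,0,0,0,0,0,0], "translation": [[-0.7,0,0],[-3,0,0],[-3,0,0],[0,0,-4],[0,0,-4],[0,0,-4],[0,0,0],[0,0,0]], "rot": [[0,0,0],[0,0,0],[0,0,0],[0,0,0],[0,0,0],[0,0,0],[0,0,0],[0,0,0]]}}

```text
time_s: 8.35
tool_pos: [0.4488, 0.127, 0.248]
tool_rot: [1.0, -0.018, 0.0, 0.0]
ft_force: [-0.4, -0.8, 0.0]
opening: 0.0003
gripper_force: 0.0
```

```bash
python3 - <<'E'
from h import *
s=get_state();print(s['qpos'],s['tool_pos'],s['tool_rot'],s['ft_force'])
c=camera('side');d=camera('scene')
r=lambda i,x,y,w,h:cv2.resize(i[y:y+h,x:x+w],(400,300),interpolation=cv2.INTER_CUBIC)
cv2.imwrite('pics/d1.png',np.hstack([r(d['pixels'],215,145,133,100),r(c['pixels'],275,125,133,100)])[:,:,::-1])
E
```

```text
[ 0.34555429  0.00706756 -0.71150397  1.8019672   0.00513887  1.33426841
 -1.97347912] [0.44882679 0.12697652 0.24797723] [ 9.99842088e-01 -1.77697163e-02  7.46220883e-05  1.75247226e-04] [-0.35012697 -0.7668716   0.02640756]
```

View pics/d1.png

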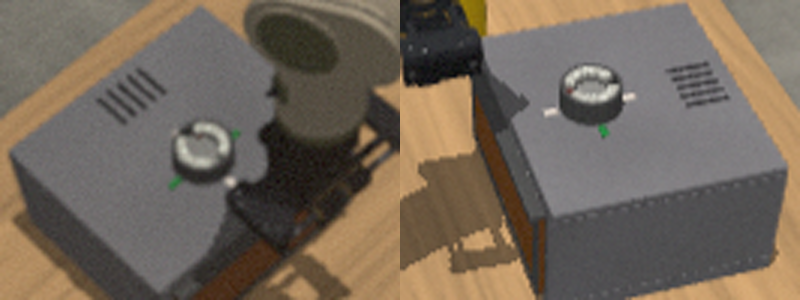

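The door is shut: the panel sits flush in the side view. Now the key.

Request:
{"op": "step_arm", "data": {"jaw": [0.5,0.5,0.5,0.5,0.5,0.5,0.5,0.5,0.5,0.5,0.5], "translation": [[0.46,4.7,0],[0.46,4.7,0],[0.46,4.7,0],[0.46,4.7,0],[0.46,4.7,0],[0.46,4.7,0],[0.46,4.7,0],[0.46,4.7,0],[0.46,4.7,0],[0.46,4.7,0],[0,0,0]], "rot": [[0,0,0],[0,0,0],[0,0,0],[0,0,0],[0,0,0],[0,0,0],[0,0,0],[0,0,0],[0,0,0],[0,0,0],[0,0,0]]}}

```text
time_s: 9.82
tool_pos: [0.4765, -0.3479, 0.2464]
tool_rot: [1.0, -0.02, -0.001, -0.0]
ft_force: [0.5, 1.0, -0.4]
opening: 0.0434
gripper_force: 0.0
```

Request:
{"op": "step_arm", "data": {"jaw": [0.5,0.5,0.5,0.5,0.5,0.5], "translation": [[0,0,2],[0,0,2],[0,0,2],[0,0,0],[0,0,0],[0,0,0]], "rot": [[0,0,-9.9],[0,0,-9.9],[0,0,-10],[0,0,0],[0,0,0],[0,0,0]]}}

```text
time_s: 10.58
tool_pos: [0.4787, -0.3442, 0.1895]
tool_rot: [0.971, 0.239, 0.0, 0.001]
ft_force: [0.4, 0.0, -0.2]
opening: 0.0432
gripper_force: 0.0
```

```bash
python3 - <<'E'
from h import *
s=get_state();q=Ro.from_quat(s['tool_rot']).as_matrix();print(s['tool_pos'],np.degrees(np.arctan2(q[1,0],q[0,0])),s['qpos'])
c=camera('wrist');C=cm(c)
v,f,n=fitkey(C,c['pixels'],[.478,-.344,.48]);print('key',v,np.degrees(v[2]),f,n)
d=np.r_[v[:2],0]-s['tool_pos'];print('move tool cm',q.T@d*100)
E
```

```text
[ 0.47867078 -0.34415918  0.18950878] 27.662485134220784 [ 0.82223113  0.29966045 -0.33436024  1.60192131  0.10231911  1.25583103
 -0.61790369]
key [ 0.47827293 -0.343583    0.48247816] 27.643962524432382 182.14901960784312 2394.0
move tool cm [-0.0194605  -0.09439905 18.95076192]
```

Well aligned. I'll descend to TCP z of about 0.052 and grip.

Request:
{"op": "step_arm", "data": {"jaw": [0.5,0.5,0.5,0.5,0.5,0.5], "translation": [[0,0,3.5],[0,0,3.5],[0,0,3.5],[0,0,2.2],[0,0,1],[0,0,0]], "rot": [[0,0,0],[0,0,0],[0,0,0],[0,0,0],[0,0,0],[0,0,0]]}}

```text
time_s: 11.38
tool_pos: [0.4783, -0.3441, 0.0517]
tool_rot: [0.971, 0.24, -0.0, -0.0]
ft_force: [0.1, 0.3, -0.4]
opening: 0.0436
gripper_force: 0.0
```

Request:
{"op": "step_arm", "data": {"jaw": [0,0,0,0,0,0], "translation": [[0,0,0],[0,0,0],[0,0,0],[0,0,0],[0,0,0],[0,0,0]], "rot": [[0,0,0],[0,0,0],[0,0,0],[0,0,0],[0,0,0],[0,0,0]], "squeeze": 40}}

```text
time_s: 12.12
tool_pos: [0.4784, -0.3443, 0.0519]
tool_rot: [0.971, 0.24, 0.0, 0.0]
ft_force: [0.2, 0.4, 4.1]
opening: 0.0154
gripper_force: 40.0
```

Request:
{"op": "step_arm", "data": {"jaw": [0,0,0,0,0,0,0], "translation": [[0,0,-1],[0,0,-4],[0,0,-5],[0,0,-5],[0,0,-5],[0,0,-5],[0,0,0]], "rot": [[0,0,0],[0,0,0],[0,0,0],[0,0,0],[0,0,0],[0,0,0],[0,0,0]]}}

```text
time_s: 13.0
tool_pos: [0.4795, -0.3446, 0.3063]
tool_rot: [0.971, 0.24, 0.002, 0.003]
ft_force: [0.5, 0.5, -2.0]
opening: 0.0159
gripper_force: 40.0
```

Request:
{"op": "step_arm", "data": {"jaw": [0,0,0,0,0,0,0,0,0,0,0], "translation": [[3.5,-3.5,0],[3.5,-3.5,0],[3.5,-3.5,0],[3.5,-3.5,0],[3.5,-3.5,0],[3.5,-3.5,0],[3.5,-3.5,0],[3.5,-3.5,0],[3.5,-3.5,0],[3.5,-3.5,0],[0,0,0]], "rot": [[0,0,0],[0,0,0],[0,0,0],[0,0,0],[0,0,0],[0,0,0],[0,0,0],[0,0,0],[0,0,0],[0,0,0],[0,0,0]]}}

```text
time_s: 14.38
tool_pos: [0.6236, 0.1339, 0.2998]
tool_rot: [0.97, 0.244, -0.001, -0.001]
ft_force: [-0.9, -0.5, -1.8]
opening: 0.0161
gripper_force: 40.0
```

Request:
{"op": "step_arm", "data": {"jaw": [0,0,0,0,0,0,0,0], "translation": [[0,0,0],[0,0,0],[0,0,0],[0,0,0],[0,0,0],[0,0,0],[0,0,0],[0,0,0]], "rot": [[0,0,-10],[0,0,-10],[0,0,-10],[0,0,-10],[0,0,-10],[0,0,-10],[0,0,-10],[0,0,-10]]}}

```text
time_s: 15.38
tool_pos: [0.6244, 0.1276, 0.3006]
tool_rot: [0.587, 0.809, -0.001, -0.0]
ft_force: [0.9, 0.6, -2.1]
opening: 0.0156
gripper_force: 40.0
```

Request:
{"op": "step_arm", "data": {"jaw": [0,0,0,0,0,0,0,0,0], "translation": [[0,0,0],[0,0,0],[0,0,0],[0,0,0],[0,0,0],[0,0,0],[0,0,0],[0,0,0],[0,0,0]], "rot": [[0,0,-10],[0,0,-10],[0,0,-10],[0,0,-10],[0,0,-10],[0,0,-10],[0,0,-10],[0,0,0],[0,0,0]]}}

```text
time_s: 16.5
tool_pos: [0.6246, 0.1282, 0.3011]
tool_rot: [0.022, 1.0, -0.0, -0.0]
ft_force: [0.2, 0.3, -2.2]
opening: 0.0158
gripper_force: 40.0
```

```bash
python3 - <<'E'
from h import *
s=get_state();q=Ro.from_quat(s['tool_rot']).as_matrix();print(s['tool_pos'],np.degrees(np.arctan2(q[1,0],q[0,0])),s['qpos'],s['time_s'],s['opening'],q[:,2])
c=camera('wrist');C=cm(c);print(proj(C,[.627,.125,.19]))
cv2.imwrite('pics/w2.png',c['pixels'][:,:,::-1])
E
```

```text
[0.62460305 0.12819541 0.30113592] 177.53572191341829 [ 0.4210516   0.52771302 -1.05204274  1.26788653  0.45285038  1.59096536
  0.97142325] 16.5 0.015778308113381764 [-5.52458477e-04 -5.24750956e-04 -9.99999710e-01]
[[311.52533067 200.4517817 ]]
```

View pics/w2.png

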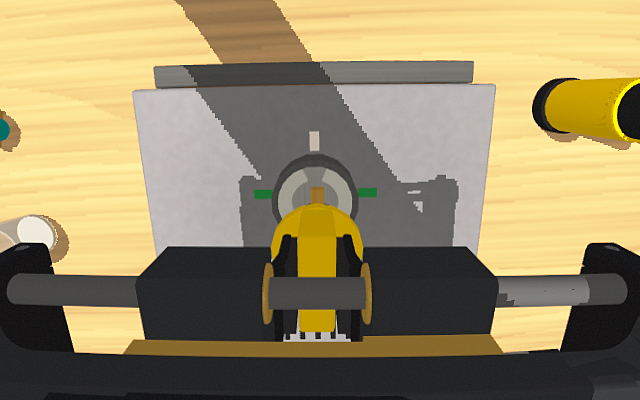

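The wrist view shows the key held over the socket, with its lug at (317,194). The white mark is at (314,141), the green marks at (263,194) and (368,192), and the box's front corners at (134,91) and (495,85). I'll work out the offset from these.

```bash
python3 - <<'E'
from h import *
s=get_state();q=Ro.from_quat(s['tool_rot']).as_matrix()
c=camera('wrist');C=cm(c);h=cv2.cvtColor(c['pixels'],cv2.COLOR_RGB2HSV);px=c['pixels'].astype(int)
m=((h[...,0]>45)&(h[...,0]<80)&(h[...,1]>120)).astype(np.uint8)
n,l,st,ce=cv2.connectedComponentsWithStats(m)
g=[ce[i] for i in range(1,n) if st[i,4]>50 and 170<ce[i][1]<215];G=[onz(C,p,.16) for p in g];print(g,G)
w=np.zeros_like(m);w[125:158,300:330]=(px[125:158,300:330].min(2)>180)&(px[125:158,300:330,0]-px[125:158,300:330,2]<40);w=w.astype(np.uint8)
n,l,st,ce=cv2.connectedComponentsWithStats(w);i=1+np.argmax(st[1:,4]);W=onz(C,ce[i],.16);print(st[i],ce[i],W)
print('mid',(G[0]+G[1])/2,'gap',np.linalg.norm(G[0]-G[1]))
d=G[0]-G[1];print('yaw from green',np.degrees(np.arctan2(d[1],d[0])))
a,b=onz(C,(134,91),.16),onz(C,(495,85),.16);print('corners',a,b,np.linalg.norm(a-b),np.degrees(np.arctan2(*(b-a)[1::-1])))
# gradient edges of the flange/housing along green row
# key held: fit silhouette upper part
b=boxes_of(c,'key')[:2];print(b)
br=((h[...,0]>8)&(h[...,0]<22)&(h[...,1]>120))[180:204,300:335];ys,xs=np.nonzero(br);print('lug',xs.min()+300,xs.max()+300,ys.min()+180,ys.max()+180)
f=s['tool_pos']-[0,0,.0519]
for e in(1,-1):print('lug pred',proj(C,f+q[:,0]*.025*e+[0,0,.009]),proj(C,f+q[:,0]*.025*e+[0,0,.002]),proj(C,f+q[:,0]*.025*e+q[:,1]*.004+[0,0,.009]),proj(C,f+q[:,0]*.025*e-q[:,1]*.004+[0,0,.009]))
print('tool yaw',np.degrees(np.arctan2(q[1,0],q[0,0])),s['tool_pos'])
np.save('cam.npy',dict(c=c),allow_pickle=True)
E
```

```text
[array([366.8373494 , 191.92771084]), array([262.20979021, 193.51048951])] [array([0.6303206 , 0.17253933, 0.16      ]), array([0.62798322, 0.08180998, 0.16      ])]
[318 132   1   1   1] [318. 132.] [0.57726171 0.13233818 0.16      ]
mid [0.62915191 0.12717466 0.16      ] gap 0.09075945257803507
yaw from green 88.52426604843676
corners [ 0.53684777 -0.01645713  0.16      ] [0.54445706 0.27762716 0.16      ] 0.29418271788855477 88.51783046253564
[{'bbox': [268.4, 187.0, 363.9, 331.0], 'p': 0.97}, {'bbox': [0.9, 108.6, 8.6, 148.7], 'p': 0.61}]
lug 310 323 187 203
lug pred [[315.01431842 188.44007705]] [[315.07463131 185.45811074]] [[321.96294495 188.44442144]] [[308.06595636 188.43618391]]
lug pred [[315.07503767 266.93034879]] [[315.12921295 261.81018706]] [[321.56221342 266.93372852]] [[308.5880822  266.92412082]]
tool yaw 177.581902673388 [0.62461213 0.12835906 0.30129124]
```

Request:
{"op": "step_arm", "data": {"jaw": [0,0,0,0,0], "translation": [[-0.37,-0.17,0],[0,0,2],[0,0,1.9],[0,0,0],[0,0,0]], "rot": [[0,0,-0.9],[0,0,0],[0,0,0],[0,0,0],[0,0,0]]}}

```text
time_s: 17.27
tool_pos: [0.6284, 0.1268, 0.2626]
tool_rot: [0.012, 1.0, 0.0, -0.0]
ft_force: [0.2, 0.2, -1.5]
opening: 0.0161
gripper_force: 40.0
```

```bash
python3 - <<'E'
from h import *
s=get_state();q=Ro.from_quat(s['tool_rot']).as_matrix();print(s['tool_pos'],np.degrees(np.arctan2(q[1,0],q[0,0])))
c=camera('wrist');C=cm(c);h=cv2.cvtColor(c['pixels'],cv2.COLOR_RGB2HSV)
m=((h[...,0]>45)&(h[...,0]<80)&(h[...,1]>120)).astype(np.uint8)
n,l,st,ce=cv2.connectedComponentsWithStats(m)
g=[ce[i] for i in range(1,n) if st[i,4]>40];G=[onz(C,p,.16) for p in g];print(g,G,np.mean(G,0))
f=s['tool_pos']-[0,0,.0519]
print([proj(C,f+q[:,0]*.025+q[:,1]*j+[0,0,z])[0].round(1).tolist() for j in(-.004,.004) for z in (.002,.009)])
cv2.imwrite('pics/w3.png',cv2.resize(c['pixels'][130:310,200:440],(800,600),interpolation=cv2.INTER_CUBIC)[:,:,::-1])
E
```

```text
[0.62836859 0.12684993 0.26260673] 178.6773796511482
[array([256.1 , 201.38]), array([375.84390244, 201.4       ])] [array([0.62814609, 0.08187318, 0.16      ]), array([0.63019797, 0.17279599, 0.16      ])] [0.62917203 0.12733459 0.16      ]
[[308.2, 185.5], [307.9, 188.4], [321.7, 185.5], [321.8, 188.5]]
```

View pics/w3.png

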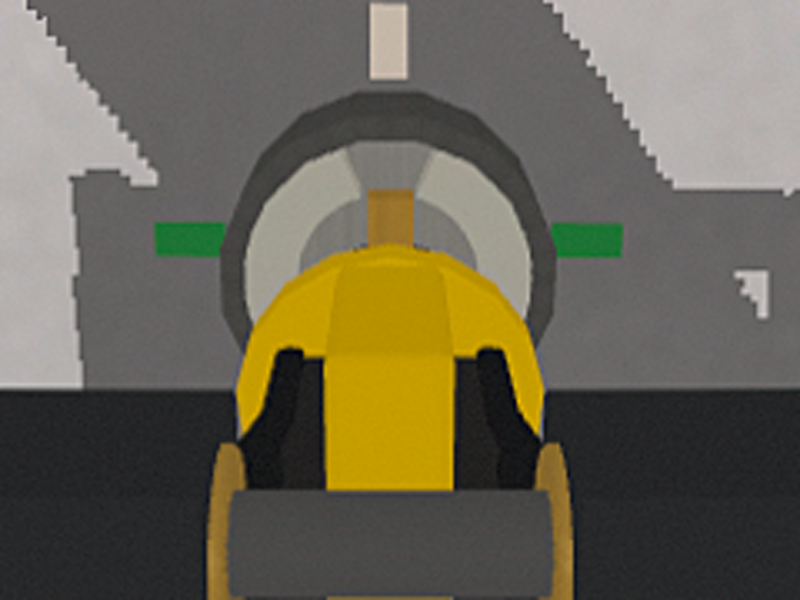

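The lug at crop (391,190) is centred in the notch and lines up with the white mark at 389. I'll shift 0.5 mm and go down.

Request:
{"op": "step_arm", "data": {"jaw": [0,0,0,0,0], "translation": [[0,-0.05,1],[0,0,0.8],[0,0,0.3],[0,0,0.3],[0,0,0]], "rot": [[0,0,0],[0,0,0],[0,0,0],[0,0,0],[0,0,0]]}}

```text
time_s: 17.95
tool_pos: [0.6283, 0.1263, 0.2384]
tool_rot: [0.012, 1.0, -0.0, -0.0]
ft_force: [0.5, 0.1, -1.5]
opening: 0.0157
gripper_force: 40.0
```

Request:
{"op": "step_arm", "data": {"jaw": [0,0,0,0,0], "translation": [[0,0,0.3],[0,0,0.3],[0,0,0.3],[0,0,0],[0,0,0]], "rot": [[0,0,0],[0,0,0],[0,0,0],[0,0,0],[0,0,0]]}}

```text
time_s: 18.58
tool_pos: [0.6284, 0.1264, 0.2296]
tool_rot: [0.011, 1.0, 0.0, 0.0]
ft_force: [-0.7, -0.5, -1.0]
opening: 0.0159
gripper_force: 40.0
```

Request:
{"op": "step_arm", "data": {"jaw": [0,0,0,0,0,0], "translation": [[0,0,0.2],[0,0,0.2],[0,0,0.2],[0,0,0.2],[0,0,0],[0,0,0]], "rot": [[0,0,0],[0,0,0],[0,0,0],[0,0,0],[0,0,0],[0,0,0]]}}

```text
time_s: 19.32
tool_pos: [0.6285, 0.1264, 0.2218]
tool_rot: [0.012, 1.0, 0.0, 0.0]
ft_force: [-1.1, 1.0, 3.9]
opening: 0.0156
gripper_force: 40.0
```

Request:
{"op": "step_arm", "data": {"jaw": [0,0,0,0,0,0,0], "translation": [[0,0,0.15],[0,0,0],[0,0,0],[0,0,0],[0,0,0],[0,0,0],[0,0,0]], "rot": [[0,0,0],[0,0,0],[0,0,5],[0,0,5],[0,0,5],[0,0,5],[0,0,0]], "squeeze": 58}}

```text
time_s: 20.2
tool_pos: [0.6286, 0.1265, 0.2204]
tool_rot: [0.186, 0.983, 0.0, 0.0]
ft_force: [-0.3, 0.1, 5.2]
opening: 0.0157
gripper_force: 58.0
```

```bash
python3 - <<'E'
from h import *
s=get_state();print(s['ft_force'],s['moment'],s['tool_pos'])
E
```

```text
[-0.27574971  0.05948066  5.1769672 ] [ 0.03598919 -0.18838197  0.11848436] [0.62855811 0.126505   0.22035355]
```

Request:
{"op": "step_arm", "data": {"jaw": [0,0,0,0,0,0,0,0,0,0,0], "translation": [[0,0,0],[0,0,0],[0,0,0],[0,0,0],[0,0,0],[0,0,0],[0,0,0],[0,0,0],[0,0,0],[0,0,0],[0,0,0]], "rot": [[0,0,6],[0,0,6],[0,0,6],[0,0,6],[0,0,6],[0,0,6],[0,0,6],[0,0,6],[0,0,6],[0,0,6],[0,0,0]]}}

```text
time_s: 21.58
tool_pos: [0.6287, 0.1267, 0.2205]
tool_rot: [0.652, 0.758, 0.001, 0.0]
ft_force: [0.6, 1.3, 4.6]
opening: 0.0153
gripper_force: 58.0
```

```bash
python3 - <<'E'
from h import *
s=get_state();print(s['ft_force'],s['moment'],s['tool_pos'])
q=Ro.from_quat(s['tool_rot']).as_matrix();print(np.degrees(np.arctan2(q[1,0],q[0,0])),s['qpos'])
E
```

```text
[0.60744086 1.26145913 4.56443441] [ 0.19408745 -0.38853596  0.17298153] [0.62873571 0.12674469 0.22047318]
98.6173146224826 [ 0.28918665  0.48142233 -0.77963654  1.39696115  0.33709507  1.39754963
 -0.33977612]
```

Request:
{"op": "step_arm", "data": {"jaw": [0,0,0,0], "translation": [[0,0,0],[0,0,0],[0,0,0],[0,0,0]], "rot": [[0,0,2.5],[0,0,2.5],[0,0,2],[0,0,0]]}}

```text
time_s: 22.08
tool_pos: [0.6288, 0.1267, 0.2205]
tool_rot: [0.697, 0.717, 0.001, 0.0]
ft_force: [1.0, 0.2, 4.3]
opening: 0.0155
gripper_force: 58.0
```

```bash
cat > st.py <<'E'
from h import *
s=get_state();print(s['ft_force'],s['moment'],s['tool_pos'])
q=Ro.from_quat(s['tool_rot']).as_matrix();print(np.degrees(np.arctan2(q[1,0],q[0,0])))
E
python3 st.py
```

```text
[1.03245208 0.16728171 4.3355527 ] [ 0.19399406 -0.37115813  0.20888575] [0.62877485 0.12673574 0.22046188]
91.67506281879692
```

Request:
{"op": "step_arm", "data": {"jaw": [0,0,0,0], "translation": [[0,0,0],[0,0,0],[0,0,0],[0,0,0]], "rot": [[0,0,1.5],[0,0,1.5],[0,0,0],[0,0,0]]}}

```text
time_s: 22.58
tool_pos: [0.6288, 0.1268, 0.2205]
tool_rot: [0.715, 0.699, 0.001, 0.0]
ft_force: [0.8, 1.5, 5.5]
opening: 0.016
gripper_force: 58.0
```

```bash
python3 st.py
```

```text
[0.81806964 1.52343867 5.4813552 ] [ 0.15198398 -0.36733554  0.19715792] [0.62877168 0.12676257 0.22047188]
88.70830672068621
```

Request:
{"op": "step_arm", "data": {"jaw": [0,0,0,0], "translation": [[0,0,0],[0,0,0],[0,0,0],[0,0,0]], "rot": [[0,0,1.5],[0,0,1.5],[0,0,0],[0,0,0]]}}

```text
time_s: 23.08
tool_pos: [0.6288, 0.1267, 0.2205]
tool_rot: [0.733, 0.68, 0.001, 0.0]
ft_force: [2.3, 0.3, 6.1]
opening: 0.0157
gripper_force: 58.0
```

```bash
python3 st.py
```

```text
[2.31001459 0.25108481 6.09895878] [ 0.20685955 -0.41208554  0.27568564] [0.62880096 0.12674258 0.22047679]
85.7074629159732
```

Request:
{"op": "step_arm", "data": {"jaw": [0,0,0,0], "translation": [[0,0,0],[0,0,0],[0,0,0],[0,0,0]], "rot": [[0,0,1.5],[0,0,1.5],[0,0,0],[0,0,0]]}}

```text
time_s: 23.58
tool_pos: [0.6288, 0.1268, 0.2205]
tool_rot: [0.75, 0.661, 0.001, 0.0]
ft_force: [1.9, 0.5, 4.4]
opening: 0.0156
gripper_force: 58.2
```

```bash
python3 st.py; python3 - <<'E'
from h import *
c=camera('wrist')
cv2.imwrite('pics/w4.png',c['pixels'][:,:,::-1])
E
```

```text
[1.86465055 0.52106635 4.37687901] [ 0.0984513  -0.44352795  0.6825099 ] [0.62880097 0.12683219 0.22048662]
82.74764030815376
```

View pics/w4.png

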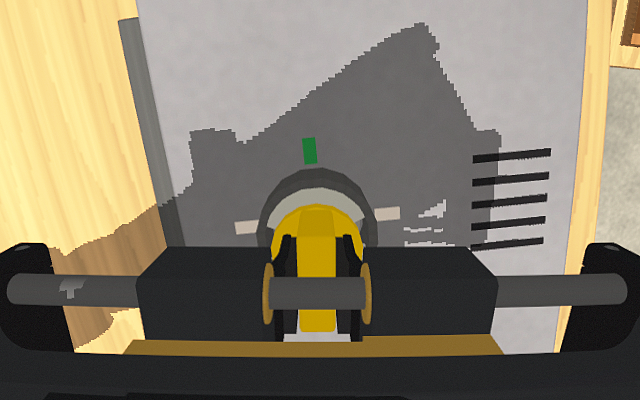

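The moment jumped from 0.28 to 0.68 N m, so the key is at the stop. The picture shows the handle at (317,270) lined up with the green mark at (309,150), and the key still gripped. I'll hand in with the hold kept.

```bash
python3 -c "
from workcell import *
s=get_state();print(s['moment'],s['opening'])
print(hand_in())"
```

```text
[ 0.13272224 -0.44949777  0.62208658] 0.015386199817193389
the job is handed in; nothing more can be done
None
```

I shut the door first, then seated the yellow key, pressed it down and turned it clockwise to the stop. I handed the job in with the gripper still holding it, at about 24 s of the 64 s allowed; the hand-in gave no verdict.

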